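# Hold a soldering brick in the sawing jig

### The job

I want to saw the end off the sand-coloured soldering brick: first swing the jig's red-tipped keeper bar down until it snaps into its catch, then lay the brick flat on the jig's white bed, long side along the wooden fence and one end butted against the shut keeper bar, so that its other end sticks out past the saw slot. Then press it firmly down onto the bed and into the fence at once with one slanting push, applied on the keeper side of the saw slot so your hand stays out of the saw's way, and finish while still holding it like that: do not let go. Leave everything else on the bench where it is.

Things in the scene. Friction and masses are not known exactly. Their poses are not given: they have to be found in the camera images.
- brick_mid (a point): centre (half-way up) of the loose sand-coloured soldering brick with scorch marks, 110 x 48 x 32 mm, 0.13 to 0.21 kg; x axis along the 110 mm length, y across the 48 mm width, z up. It starts flat on the table among the other blocks. Its friction on bed and fence is about 0.3. In place its centre is at x -24, y +30, z +16 mm in the fence frame, its free end 25 mm past the slot.
- brick: the same brick; origin at the centre of its underside, same axes
- fence: dark wood fence fixed along the bed's right side, 25 thick, 30 mm high. Origin: on its working face, at bed height (18 mm over the table), where the 3 mm saw slot cuts through it. x points square into the fence, y along it to the keeper (away from the robot), z up. Face from y -140 to +82 mm; the shut keeper's face that the brick butts on is the plane y = +85 mm. The jig is fixed.
- bed: white-faced board of the jig that the brick is laid on, 200 x 270 x 18 mm, its top 18 mm above the table; origin at the centre of its underside, axes parallel to the fence's. Its centre lies at x = -55, y = -10 mm in the fence frame; it reaches 155 mm out from the fence face.
- keeper (a joint): angle of the keeper bar (a flip stop): 0 = down flat over the bed, square to the fence, in its catch; grows as it swings up, 1.57 = upright, at most 1.9 (leaning back over the fence). A stiff hinge keeps it where it is left. A spring ball stops it near 0.08 on the way down: 4 to 8 N down on the red tip snaps it past, to 0.
- keeper_hinge (a point): axis of the keeper bar's hinge, at the keeper end of the fence (fence frame x = +13, y = +95, z = +14 mm); the hinge axis runs parallel to the fence
- keeper_tip (a point): middle of the upper face (on top when shut) of the bar's red end, 160 mm along the bar from the hinge axis, 11 mm off its centre line. Aluminium bar 20 mm wide, 22 mm thick, ending 175 mm from the axis; the last 30 mm are red. Shut, its top is 25 mm above the bed. A 28 mm high catch post stands just outside it (fence frame x -127 to -107, y +109 to +123 mm), a like cheek at the hinge.
- charcoal: black charcoal soldering block, 95 x 52 x 30 mm; loose, to be left alone
- honeycomb: cream ceramic honeycomb plate with rows of small holes, 95 x 68 x 14 mm; loose, to be left alone
- flux_jar: clear jar with white cap, 52 mm across, 62 mm tall; loose, to be left alone
- borax_dish: small white dish, 60 mm across, 26 mm tall; loose, to be left alone
- saw: small hand saw lying flat, blue bow frame about 200 x 80 mm and black handle, 310 mm long in all; loose, to be left alone
Mind the look-alikes: they are no part of the job. Of the things that look like the brick, the middle-sized one is meant.

How it is judged (in metres and radians):
On the way, in this order (a step that is already met when the one before it is completed fails the run):
1. the keeper bar is snapped shut in its catch, with the brick not yet on the bed (value of joint keeper below 0.04 rad and contact force between brick and bed below 0.1 N), for 0.2 s.
2. with the keeper bar shut, the brick lies flat on the bed in front of the fence (value of joint keeper below 0.04 rad and angle between the z axis of brick_mid and the z axis of fence, either way round below 0.05 rad and x of brick_mid in the frame of fence between -0.12 and -0.02 m and y of brick_mid in the frame of fence between -0.04 and 0.036 m and z of brick_mid in the frame of fence between 0.012 and 0.02 m and contact force between brick and bed above 0.5 N), for 0.2 s.
At the end, for the whole second after the job is handed in: Still holding: over 2 N on the fence and over 5 N on the bed; brick at rest, flat (3 mm, 0.05 rad), along the fence (0.04 rad) and within 2.5 mm of it, end within 3.5 mm of the keeper bar, keeper under 0.04 rad, grasp point 8 mm or more to the keeper side of the slot, bystanders unmoved (value of joint keeper below 0.04 rad and contact force between brick and fence above 2 N and contact force between brick and bed above 5 N and x of brick_mid in the frame of fence between -0.0265 and -0.022 m and y of brick_mid in the frame of fence between 0.0265 and 0.0335 m and z of brick_mid in the frame of fence between 0.013 and 0.019 m and angle between the z axis of brick_mid and the z axis of fence, either way round below 0.05 rad and angle between the x axis of brick_mid and the y axis of fence, either way round below 0.04 rad and y of the grasp point in the frame of fence above 0.008 m and linear speed of brick below 0.01 m/s); the arm keeps its last pose, push and grip.
It fails at once if something else on the bench is shifted by more than 30 mm (distance of any of charcoal, honeycomb, flux_jar, borax_dish, saw from where it was at the start of the episode above 0.03 m).
It also fails if it takes over 64 s, if anything falls off the work surface, if the arm or the gripper's body presses on something with over 40 N, if the wrist force passes 120 N, or if a joint passes its speed limit or range.

### The arm

A 6-joint arm with a two-finger parallel gripper is mounted at the origin on the work surface. World frame = base frame: x ahead of the robot, y to its left, z up, the work surface at z = 0. Lengths are in mm, angles in rad, forces in N, time in s.
With the tool pointing down it reaches from about 300 to 775 mm from the base axis. Payload 14.6 kg.
Tool frame: the origin (TCP) lies at the very end of the fingers, on their centre line; the grasp point (between the pads) lies 19 mm behind it (grip_point_offset is the distance from the TCP to the grasp point, in mm); z points along the fingers, y is the line along which they close (so a half turn about z gives the same grasp; the last joint's range is limited). The gripper opens to 94 mm and grips with 3 to 60 N. Pads are 16 mm wide; open, the fingers measure 119 mm over their backs; the gripper's body (75 mm by 177 mm) begins 78 mm behind the grasp point.
Start: joints at [-1.331, 0.3, 1.521, -0, 1.321, -0.067], TCP at [166.098, -524.31, 205.446] pointing down, gripper open.
Joint ranges: [-3.03, 3.03], [-0.79, 2.21], [0.23, 2.52], [-1.04, 4.18], [0, 3.07], [-2.55, 2.55]. Speed limits (rad/s): [2.22, 2.22, 2.57, 3.14, 3.14, 3.14].

### API

Orientations are given as [roll, pitch, yaw] about the fixed x, y, z axes, in that order (R = Rz(yaw) Ry(pitch) Rx(roll)).
In Python, from cell import read_state, camera, camera_info, sign_off, grip_point_offset gives the robot as it stands.
- The arm moves only by the shell command python3 -m handwheel 'ROWS' [FORCE]. ROWS is text: rows parted by semicolons, each of 5 numbers parted by spaces: the shift along the world's x, y, z in units of 40 mm (1.0 is 40 mm), then the turn about the world's z in units of 5 degrees (1.0 is 5 degrees), then the closure, from 0 (fully open) to 1 (shut). In form: dx dy dz yaw gripper; .... A call has 1 to 12 rows; each row shifts and turns the commanded pose from where the row before left it; what a row does not reach is not made up. A row lasts 1/12 s, in which the tool goes at most 41.7 mm and 7.16 degrees, less where a joint would pass 70% of its speed; a pose out of reach is approached as far as the arm can. A call is refused whole if a number of a shift passes 1 or a number of a turn 1, either way. A call with a gripper value outside its range is refused whole. The fingers move at their own pace and stop on an object; FORCE is the grip in N (left out, the last holds). Time passes only in rows, so rows that do not move let the fingers close. It gives the time, the measured TCP pose, the force, the opening and the grip force at its end, in the units of the state.
- read_state(): the state, without advancing time (a new reading comes with each control period).
- camera(name): name is "scene" or "top"; returns (picture, depth): 420x560x3 uint8, red, green, blue; 420x560 float32, mm along the optical axis (not along the pixel's ray), 0 where there is no reading.
- camera_info(name): a dict with "intrinsics" (3x3 intrinsics, pixels), "world_from_camera" (4x4, takes a point from camera to world coordinates). Camera axes: x right, y down, z forward; pixel columns grow to the right and rows downward; lengths in mm; the calibration is good to about 2 mm. A picture is of the moment at which its call begins. camera_info takes no time and is no camera call.
- sign_off(): hands the job in; it is judged then, once.
The state is a dict: "clock": time; "joints": joint angles; "qd": joint speeds; "effort": joint torques, N m; "eef_pos": TCP position; "eef_rot": TCP orientation; "wrist_force": force on the tool from outside, world axes, zero at the start; "moment": the same for the moment, N m; "finger_gap": finger opening in mm; "finger_force": force on a finger pad.
Only numpy, scipy, OpenCV 4.12 (cv2) and the standard library are available. Lean on these libraries where they do the work, as an engineer would, in place of code of your own. Each camera call takes 0.05 s, during which the arm holds its last target. There are 200 camera calls.

## Working session

There is one attempt and no reset: what is moved stays moved. The work goes in short steps, Python scripts to look and compute and a shell command to move; the robot and the scene stay as the last step left them, time stands still between calls to the robot, and variables do not carry over. Pictures are saved under pics/ and viewed, at most 10 in all, crops included, and the job is handed in when it is done.

```bash
mkdir -p pics; python3 - <<'E'
from cell import *
import cv2,numpy as np
for n in("scene","top"):
    p,d=camera(n); cv2.imwrite(f"pics/{n}0.png",p[:,:,::-1]); np.save(f"pics/{n}0d.npy",d); i=camera_info(n); print(n,np.round(i["intrinsics"],1).tolist(),np.round(i["world_from_camera"],3).tolist())
print(read_state(),grip_point_offset)
E
```

```text
scene [[458.8, 0.0, 281.1], [0.0, 458.8, 202.8], [0.0, 0.0, 1.0]] [[-0.529, 0.631, -0.567, 1235.02], [0.848, 0.408, -0.338, 410.168], [0.018, -0.66, -0.751, 1074.9], [0.0, 0.0, 0.0, 1.0]]
top [[474.2, 0.0, 279.4], [0.0, 474.2, 217.9], [0.0, 0.0, 1.0]] [[0.007, -0.998, 0.063, 381.703], [-1.0, -0.008, -0.01, -29.539], [0.01, -0.063, -0.998, 1322.876], [0.0, 0.0, 0.0, 1.0]]
{'clock': 0.1, 'joints': array([-1.33056307e+00,  3.00370391e-01,  1.52153909e+00, -1.94416078e-06,
        1.32070001e+00, -6.65766695e-02]), 'qd': array([ 0.00022129, -0.0002434 , -0.00196693,  0.00196237, -0.0011523 ,
       -0.00090016]), 'effort': array([ 2.62324866e-03, -5.32645583e+01, -3.53284228e+01,  7.10226805e-02,
        2.34808191e-02, -6.68615644e-05]), 'eef_pos': array([ 166.06128   , -524.07576496,  204.95933701]), 'eef_rot': array([-3.14057795e+00, -6.57682021e-05,  3.06810380e-01]), 'wrist_force': array([-0.48531999, -0.68936217, -1.04508421]), 'moment': array([-0.02080382,  0.02111005, -0.01869678]), 'finger_force': 0.0, 'finger_gap': 93.76676382445486} 18.8
```

View pics/top0.png

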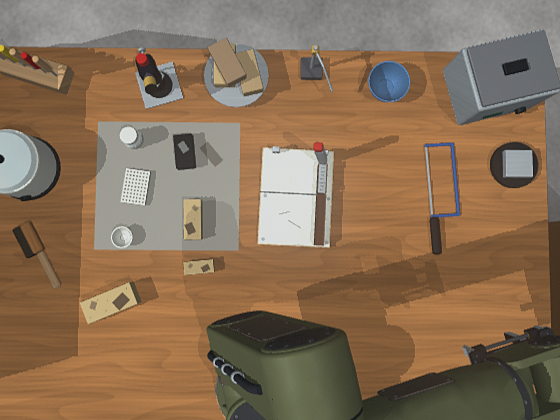

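View pics/scene0.png

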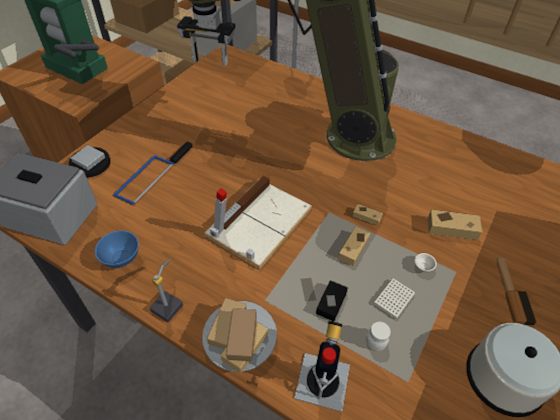

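The top view shows the jig (white bed around px (290,197), fence on its right at about (322,215), and the red tip up at (318,147)). Three sand-coloured bricks are visible, at (192,218), (199,267) and (110,300), so I'll measure them.

```bash
cat > h.py <<'E'
from cell import *
import cv2,numpy as np
def cloud(n,d):
    i=camera_info(n);K=i["intrinsics"];T=np.array(i["world_from_camera"])
    v,u=np.mgrid[:d.shape[0],:d.shape[1]]
    P=np.stack([(u-K[0][2])/K[0][0]*d,(v-K[1][2])/K[1][1]*d,d],-1)
    return P@T[:3,:3].T+T[:3,3]
def plane(n,uv,z):
    i=camera_info(n);K=np.array(i["intrinsics"]);T=np.array(i["world_from_camera"])
    r=np.c_[np.atleast_2d(uv),np.ones(len(np.atleast_2d(uv)))]@np.linalg.inv(K).T@T[:3,:3].T
    return T[:3,3]+r*((z-T[2,3])/r[:,2])[:,None]
E
python3 - <<'E'
from h import *
p=cv2.imread("pics/top0.png");d=np.load("pics/top0d.npy");P=cloud("top",d)
def rect(m,z,name,amin=60):
    m=cv2.morphologyEx(m.astype(np.uint8),cv2.MORPH_CLOSE,np.ones((5,5)))
    cs,_=cv2.findContours(m,0,2)
    for c in cs:
        if cv2.contourArea(c)<amin: continue
        w=plane("top",c[:,0].astype(float),z)[:,:2].astype(np.float32)
        r=cv2.minAreaRect(w); print(name,np.round(r[0],1),np.round(r[1],1),round(r[2],2),"px",c[:,0].mean(0).round(), "z",np.median(P[...,2][cv2.drawContours(np.zeros_like(m),[c],-1,1,-1)>0]).round(1))
hsv=cv2.cvtColor(p,cv2.COLOR_BGR2HSV);H,S,V=cv2.split(hsv)
z=P[...,2];u=np.arange(560)[None]+0*z;v=np.arange(420)[:,None]+0*z
tab=(v>105)&(v<330)&(u<250)
rect(tab&(z>8)&(z<60),32,"blk")
jig=(u>250)&(u<350)&(v>120)&(v<260)
rect(jig&(z>10),18,"jig")
rect(jig&(z>10)&(z<26),18,"bed")
rect(jig&(z>40)&(z<60),48,"fence",20)
rect(jig&((H<8)|(H>172))&(S>150)&(V>120),180,"red",10)
m=jig&((H<8)|(H>172))&(S>150)&(V>120); print("red pts",np.median(P[m],0),P[m].max(0))
hi=P[jig&(z>60)]; print(len(hi),hi.min(0),hi.max(0))
c=p[120:260,160:350]; cv2.imwrite("pics/jigc.png",cv2.resize(c,None,fx=4,fy=4,interpolation=2))
E
```

```text
blk [237.1 416.3] [ 79.7 168.3] 25.97 px [109. 303.] z 42.9
blk [329.8 176.5] [55.3 89.3] 22.18 px [196. 267.] z 24.9
blk [414.5 388.2] [65.8 64.4] 45.86 px [121. 234.] z 17.0
blk [355.1 606.9] [211.3  63.5] 31.51 px [ 38. 254.] z 21.7
blk [459.4 200.9] [106.8  92.6] 0.95 px [188. 213.] z 32.9
blk [554.4 352.5] [ 91.6 115.4] 80.13 px [137. 183.] z 15.2
blk [584.6 612.5] [100.6 197.9] 73.45 px [ 42. 171.] z 26.4
blk [649.5 217.7] [105.4  60.8] 6.32 px [185. 148.] z 31.0
blk [676.3 362. ] [102.8  57.2] 17.96 px [132. 140.] z 41.6
jig [532.5 -84.3] [216.6 298.2] 86.04 px [296. 191.] z 20.1
bed [523.9 -85.9] [212.2 273.6] 86.04 px [304. 194.] z 19.5
fence [ 520.1 -154.1] [ 25.9 257. ] 87.46 px [322. 189.] z 49.3
fence [650.8 -30.4] [13.7 19.1] 0.53 px [275. 149.] z 47.0
red [ 630.1 -134. ] [19.8 19.5] 0.14 px [318. 145.] z 205.2
red pts [ 624.52100622 -131.45473815  205.16922165] [ 634.12532667 -122.05188193  210.35390658]
240 [ 381.70308987 -166.57879733   60.09338831] [ 635.32509186  -29.53857647 1322.87576533]
```

View pics/jigc.png

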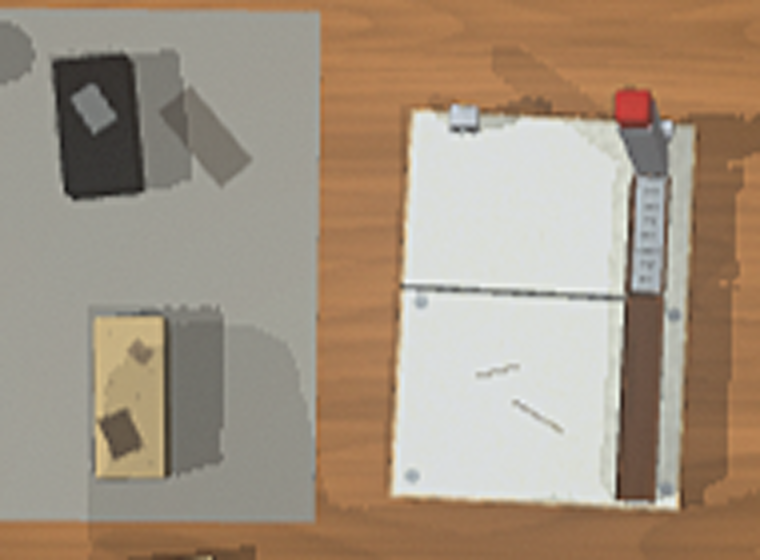

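```bash
python3 - <<'E'
from h import *
p=cv2.imread("pics/top0.png");g=cv2.cvtColor(p,cv2.COLOR_BGR2GRAY).astype(float);d=np.load("pics/top0d.npy");P=cloud("top",d)
H,S,V=cv2.split(cv2.cvtColor(p,cv2.COLOR_BGR2HSV))
def fit(q):
    q=np.float32(q);vx,vy,x,y=cv2.fitLine(q,cv2.DIST_HUBER,0,.01,.01).ravel();n=np.array([-vy,vx]);r=(q-[x,y])@n
    if vx<0: vx,vy=-vx,-vy
    return np.array([x,y]),np.degrees(np.arctan2(vy,vx)),r.std()
# slot: darkest centroid per column
q=[]
for u in range(264,312):
    c=200-g[186:200,u]; c=np.clip(c-np.median(c)-8,0,None)
    if c.sum()>0:q.append([u,186+(c*np.arange(14)).sum()/c.sum()])
s=plane("top",q,18)[:,:2];S0=fit(s);print("slot",S0)
# fence inner top edge: subpixel 50% crossing from bed to wood
q=[]
for v in range(195,242):
    r=g[v,305:326]; i=np.argmax(r[:-2]-r[2:])+1; gr=np.clip(r[i-3:i+2]-r[i-2:i+3],0,None); q.append([305+i-3+.5+(gr*np.arange(5)).sum()/gr.sum(),v])
f=plane("top",q,48)[:,:2];F0=fit(f);print("fence",F0)
ang=np.radians(F0[1]);ey=np.array([np.cos(ang),np.sin(ang)]);ex=np.array([np.sin(ang),-np.cos(ang)])
sd=np.radians(S0[1]);sv=np.array([np.cos(sd),np.sin(sd)])
t=np.linalg.solve(np.c_[ey,-sv],S0[0]-F0[0]);O=F0[0]+ey*t[0]
print("O",O,"ey",ey,"ex",ex)
for nm,a in dict(hinge=(13,95),tipshut=(-147,95),brick=(-24,30),center=(-24,45)).items(): print(nm,O+a[0]*ex+a[1]*ey)
m=np.zeros(g.shape,bool);m[194:244,178:206]=1
m&=(H>10)&(H<28)&(S>80)&(V>150)
m=cv2.morphologyEx(m.astype(np.uint8),cv2.MORPH_CLOSE,np.ones((9,9)))
c=max(cv2.findContours(m,0,2)[0],key=cv2.contourArea)
# also expand by half pixel is inherent (contour on pixel centres)
r=cv2.minAreaRect(plane("top",c[:,0].astype(float),32)[:,:2].astype(np.float32));print("brick",r,"z",np.median(P[...,2][m>0]))
m=(P[...,2]>60)&(P[...,2]<400);m[:,:300]=0;m[:,335:]=0;m[:130]=0;m[180:]=0
k=P[m][:,:2]-O;print("keeper",np.c_[k@ex,k@ey,P[m][:,2]][::12].round(0).tolist())
E
```

```text
slot (array([533.5741, -72.066 ], dtype=float32), np.float32(87.48543), np.float32(1.0357575))
fence (array([ 462.38577, -136.93555], dtype=float32), np.float32(-2.6556058), np.float32(0.25578797))
O [ 530.58636 -140.09885] ey [ 0.9989261  -0.04633247] ex [-0.04633247 -0.9989261 ]
hinge [ 624.8821  -157.48647]
tipshut [632.29517     2.3417015]
brick [ 561.66614  -117.514595]
center [ 576.65    -118.20958]
brick ((459.4482116699219, 195.46005249023438), (106.6816177368164, 43.58140182495117), 1.0063196420669556) z 33.51257461021373
keeper [[-23.0, 103.0, 202.0], [-16.0, 101.0, 206.0], [-8.0, 98.0, 206.0], [1.0, 101.0, 188.0], [-20.0, 90.0, 208.0], [-15.0, 89.0, 204.0], [-12.0, 86.0, 205.0], [-9.0, 85.0, 199.0], [-3.0, 86.0, 186.0], [0.0, 86.0, 174.0], [4.0, 86.0, 166.0], [15.0, 97.0, 100.0], [-10.0, 86.0, 120.0], [-4.0, 86.0, 112.0], [3.0, 87.0, 91.0], [14.0, 85.0, 92.0]]
```

Findings:
- The middle brick is at about (459, 195), yaw 1°.
- The fence origin is at about (530.6, -140.1), with its y axis at -2.6°.
- The keeper is nearly upright, at about 1.41 rad.

Next I move the closed fingers to the fence side of the keeper.

```bash
python3 -m handwheel '.76 .55 0 -.4 1;.76 .55 0 -.4 1;.76 .55 0 -.4 1;.76 .55 0 -.4 1;.76 .55 0 -.4 1;.76 .55 0 -.4 1;.76 .55 0 -.4 1;.76 .55 0 -.4 1;.76 .55 0 -.4 1;.76 .55 0 -.4 1;.76 .55 0 0 1;.76 .55 0 0 1' 20
```

```text
clock: 1.1
eef_pos: [532.1, -258.8, 205.2]
eef_rot: [-3.141, 0.0, -0.042]
wrist_force: [-0.2, -0.8, -0.9]
finger_gap: 17.4
finger_force: 0.0
```

```bash
python3 -m handwheel '.57 .405 -.125 0 1;.57 .405 -.125 0 1;.57 .405 -.125 0 1;.57 .405 -.125 0 1;0 0 0 0 1'; python3 - <<'E'
import numpy as np
O=np.array([530.6,-140.1]);ex=np.array([-.0463,-.9989]);ey=np.array([.9989,-.0463])
pr=None
for th in [1.41,1.3,1.2,1.1,1,.9,.8,.7,.6,.5,.4,.3,.2,.1,0]:
    fx=13-150*np.cos(th)+11*np.sin(th)+12.5; z=32+150*np.sin(th)+11*np.cos(th)
    w=np.r_[O+fx*ex+95*ey,z]; print(th,w.round(1),None if pr is None else ((w-pr)/40).round(2)); pr=w
E
```

```text
clock: 1.52
eef_pos: [624.3, -192.2, 183.3]
eef_rot: [-3.14, 0.002, -0.039]
wrist_force: [-0.3, 0.1, -0.4]
finger_gap: 0.6
finger_force: 0.0
1.41 [ 624.9 -156.8  181.8] None
1.3 [ 625.7 -140.5  179.5] [ 0.02  0.41 -0.06]
1.2 [ 626.4 -125.9  175.8] [ 0.02  0.36 -0.09]
1.1 [ 627.  -111.8  170.7] [ 0.02  0.35 -0.13]
1 [627.6 -98.3 164.2] [ 0.02  0.34 -0.16]
0.9 [628.2 -85.4 156.3] [ 0.01  0.32 -0.2 ]
0.8 [628.8 -73.5 147.3] [ 0.01  0.3  -0.23]
0.7 [629.3 -62.4 137. ] [ 0.01  0.28 -0.26]
0.6 [629.8 -52.5 125.8] [ 0.01  0.25 -0.28]
0.5 [630.2 -43.7 113.6] [ 0.01  0.22 -0.31]
0.4 [630.5 -36.2 100.5] [ 0.01  0.19 -0.33]
0.3 [630.8 -30.1  86.8] [ 0.01  0.15 -0.34]
0.2 [631.  -25.3  72.6] [ 0.01  0.12 -0.36]
0.1 [631.2 -22.   57.9] [ 0.    0.08 -0.37]
0 [631.3 -20.1  43. ] [ 0.    0.05 -0.37]
```

```bash
python3 -m handwheel '0 .3 0 0 1;0 .3 0 0 1;0 .3 0 0 1;.02 .41 -.06 0 1;.02 .36 -.09 0 1;.02 .35 -.13 0 1;.02 .34 -.16 0 1;.01 .32 -.2 0 1;.01 .3 -.23 0 1;.01 .28 -.26 0 1;.01 .25 -.28 0 1;.01 .22 -.31 0 1'; python3 - <<'E'
from h import *
p,d=camera("scene");cv2.imwrite("pics/s1.png",p[80:320,130:450,::-1])
E
```

```text
clock: 2.52
eef_pos: [627.2, -45.2, 115.4]
eef_rot: [-3.141, 0.0, -0.042]
wrist_force: [0.8, -1.1, 0.2]
finger_gap: 0.6
finger_force: 0.5
```

View pics/s1.png

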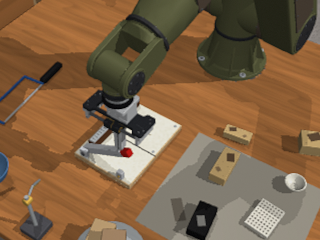

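The view shows the bar about half-way down, red tip at (127,153), with the fingers on it. I'll continue the swing.

```bash
python3 -m handwheel '.02 .22 -.3 0 1;.02 .18 -.33 0 1;.02 .16 -.35 0 1;0 .13 -.3 0 1;0 .1 -.1 0 1;0 0 -.05 0 1;0 0 -.05 0 1;0 0 0 0 1'
```

```text
clock: 3.23
eef_pos: [629.9, -14.9, 57.6]
eef_rot: [3.142, -0.0, -0.042]
wrist_force: [-0.4, -0.2, 0.8]
finger_gap: 0.7
finger_force: 0.0
```

```bash
for i in 1; do python3 -m handwheel '0 .1 -.05 0 1;0 .1 -.05 0 1;0 0 -.04 0 1;0 0 -.04 0 1;0 0 -.04 0 1'; done;  python3 -m handwheel '0 0 -.05 0 1;0 0 -.05 0 1;0 0 -.05 0 1;0 0 0 0 1'
```

```text
clock: 3.65
eef_pos: [630.1, -6.2, 49.3]
eef_rot: [-3.141, -0.001, -0.042]
wrist_force: [0.3, 1.5, 2.5]
finger_gap: 0.6
finger_force: 1.3
clock: 3.98
eef_pos: [629.7, -6.7, 43.1]
eef_rot: [-3.142, -0.0, -0.042]
wrist_force: [-3.6, 1.2, 7.0]
finger_gap: 0.5
finger_force: 3.4
```

```bash
python3 -m handwheel '0 0 -.04 0 1;0 0 -.04 0 1;0 0 0 0 1'
```

```text
clock: 4.23
eef_pos: [630.2, -6.7, 42.3]
eef_rot: [3.142, -0.001, -0.042]
wrist_force: [-14.4, 2.3, 28.8]
finger_gap: 0.7
finger_force: 14.8
```

```bash
python3 -m handwheel '0 0 .4 0 1;0 0 .9 0 1;0 0 .9 0 1;-.53 .63 0 .17 0;-.53 .63 0 .17 0;-.53 .63 0 .17 0;-.53 .63 0 .17 0;-.53 .63 0 0 0;-.53 .63 0 0 0;-.53 .63 0 0 0;-.53 .63 0 0 0'; python3 - <<'E'
from h import *
p,d=camera("top");cv2.imwrite("pics/t2.png",cv2.resize(p[120:260,160:350,::-1],None,fx=4,fy=4,interpolation=2))
P=cloud("top",d)
O=np.array([530.6,-140.1]);ex=np.array([-.0463,-.9989]);ey=np.array([.9989,-.0463])
F=np.dstack([(P[...,:2]-O)@ex,(P[...,:2]-O)@ey,P[...,2]])
for a,b in[(-150,-130),(-100,-80),(-60,-40),(-30,-10)]:
    m=(F[...,0]>a)&(F[...,0]<b)&(F[...,1]>88)&(F[...,1]<102)&(F[...,2]<120); print(a,np.median(F[m][:,2]))
E
```

```text
clock: 5.15
eef_pos: [458.8, 195.7, 127.2]
eef_rot: [3.141, 0.0, 0.017]
wrist_force: [0.9, 0.8, 1.2]
finger_gap: 50.2
finger_force: 0.0
-150 42.92992961901541
-100 44.55181263551094
-60 43.854471791070864
-30 44.42330019278006
```

View pics/t2.png

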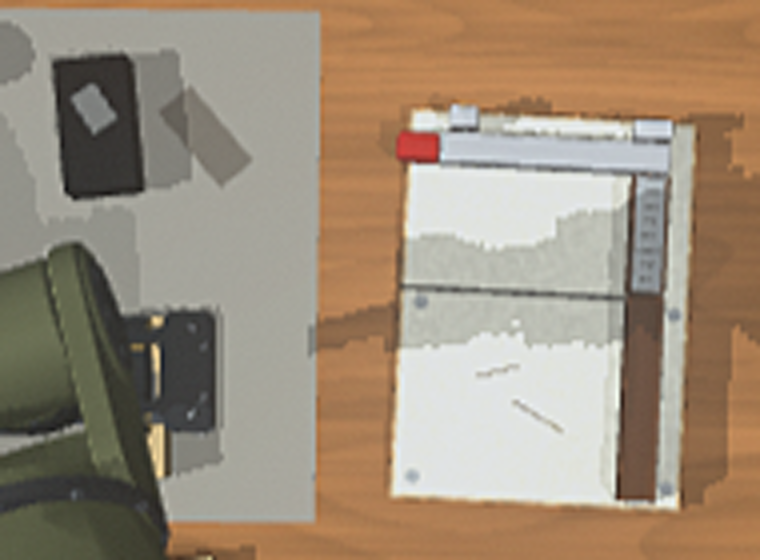

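The crop shows the bar flat along the top of the bed, red end at (418,147), with the depth along it level at the shut height. Now I grasp the brick.

```bash
python3 -m handwheel '0 0 0 0 0;0 0 0 0 0;0 0 -.6 0 0;0 0 -.8 0 0;0 0 -.8 0 0;0 0 -.6 0 0;0 0 -.2 0 0;0 0 0 0 0'; python3 -m handwheel '0 0 0 0 1;0 0 0 0 1;0 0 0 0 1;0 0 0 0 1;0 0 0 0 1;0 0 0 0 1;0 0 0 0 1;0 0 0 0 1' 25
```

```text
clock: 5.87
eef_pos: [459.7, 193.8, 5.8]
eef_rot: [3.14, 0.003, 0.016]
wrist_force: [0.3, 0.5, -1.0]
finger_gap: 93.9
finger_force: 0.0
clock: 6.53
eef_pos: [460.2, 194.9, 7.6]
eef_rot: [-3.142, -0.0, 0.017]
wrist_force: [-0.4, 0.0, 2.1]
finger_gap: 48.0
finger_force: 25.0
```

```bash
python3 -m handwheel '0 0 .4 0 1;0 0 .6 0 1;0 0 .6 0 1;.29 -.83 0 -.18 1;.29 -.83 0 -.18 1;.29 -.83 0 -.18 1;.29 -.83 0 -.18 1;.29 -.83 0 0 1;.29 -.83 0 0 1;.29 -.83 0 0 1;.29 -.83 0 0 1;0 0 0 0 1'; python3 - <<'E'
from h import *
s=read_state();print(s["eef_pos"],s["wrist_force"])
p,d=camera("top");cv2.imwrite("pics/t3.png",cv2.resize(p[120:260,220:350,::-1],None,fx=4,fy=4,interpolation=2))
E
```

```text
clock: 7.53
eef_pos: [554.0, -75.6, 71.3]
eef_rot: [3.141, -0.001, -0.05]
wrist_force: [0.3, 0.4, -1.6]
finger_gap: 47.5
finger_force: 25.0
[554.00466247 -75.60403337  71.28137154] [ 0.27992874  0.35000107 -1.55418587]
```

View pics/t3.png

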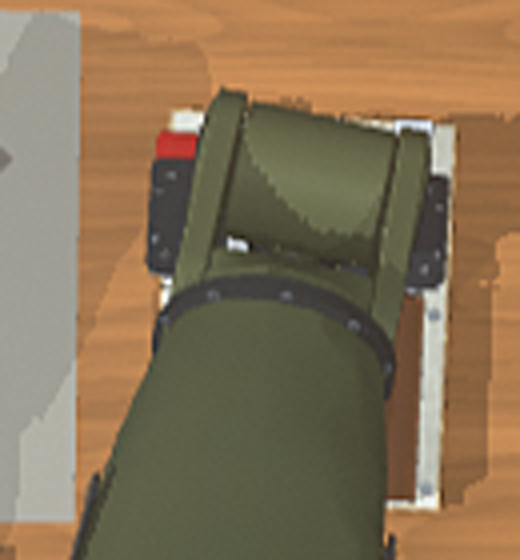

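The arm hides the brick in this view; the jig and the shut bar (red end at (177,145)) look unchanged. Lowering now.

```bash
python3 -m handwheel '0 0 -.4 0 1;0 0 -.4 0 1;0 0 -.2 0 1;0 0 -.06 0 1;0 0 -.04 0 1;0 0 -.03 0 1;0 0 0 0 1'
```

```text
clock: 8.17
eef_pos: [553.2, -70.5, 26.7]
eef_rot: [3.142, -0.001, -0.045]
wrist_force: [0.1, 1.1, -1.2]
finger_gap: 47.9
finger_force: 25.0
```

```bash
python3 -m handwheel '0 0 -.03 0 1;0 0 0 0 1'; python3 -m handwheel '.06 -.003 0 0 1;.06 -.003 0 0 1;.06 -.003 0 0 1;.04 0 0 0 1;0 0 0 0 1'
```

```text
clock: 8.33
eef_pos: [553.3, -70.7, 25.6]
eef_rot: [3.141, -0.001, -0.046]
wrist_force: [-0.4, 0.5, 0.9]
finger_gap: 48.1
finger_force: 25.0
clock: 8.75
eef_pos: [562.5, -71.2, 25.6]
eef_rot: [3.141, -0.001, -0.046]
wrist_force: [-0.8, 0.8, 4.9]
finger_gap: 48.2
finger_force: 25.0
```

```bash
python3 -m handwheel '.03 0 0 0 1;0 0 0 0 1';python3 -m handwheel '.03 0 0 0 1;0 0 0 0 1';python3 -m handwheel '.03 0 0 0 1;0 0 0 0 1'
```

```text
clock: 8.92
eef_pos: [563.6, -71.2, 25.6]
eef_rot: [3.141, -0.001, -0.046]
wrist_force: [-1.3, 0.3, 6.1]
finger_gap: 48.1
finger_force: 25.0
clock: 9.08
eef_pos: [564.7, -71.2, 25.6]
eef_rot: [3.141, -0.001, -0.046]
wrist_force: [-1.4, 0.8, 6.0]
finger_gap: 47.7
finger_force: 25.0
clock: 9.25
eef_pos: [565.0, -71.0, 25.6]
eef_rot: [-3.141, 0.001, -0.046]
wrist_force: [-9.5, 0.5, 11.7]
finger_gap: 47.7
finger_force: 25.0
```

```bash
python3 -m handwheel '-.02 0 0 0 .3;0 0 0 0 .3;0 0 0 0 .3;0 0 0 0 .3;0 0 .5 0 .5;0 0 .5 0 1;0 0 .2 0 1;.05 .6 0 0 1;0 .6 0 0 1;0 0 0 0 1;0 0 0 0 1;0 0 0 0 1' 20;python3 - <<'E'
from h import *
p,d=camera("scene");cv2.imwrite("pics/s4.png",cv2.resize(p[150:290,180:340,::-1],None,fx=3,fy=3))
E
```

```text
clock: 10.25
eef_pos: [566.4, -23.4, 72.7]
eef_rot: [3.141, 0.0, -0.046]
wrist_force: [0.4, 0.1, -0.2]
finger_gap: 15.8
finger_force: 0.0
```

View pics/s4.png

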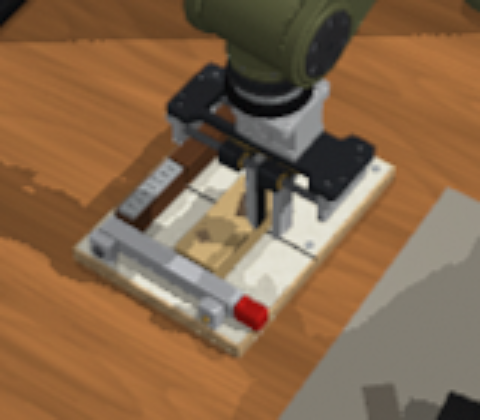

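The brick lies flat against the keeper bar at (225,235) in the crop, with the fingers just outside it. I'll lower them and push it into the fence.

```bash
python3 -m handwheel '0 0 -.1 0 1;0 0 -.4 0 1;0 0 -.5 0 1;0 0 -.15 0 1;0 0 0 0 1'; python3 -m handwheel '-.01 -.2 0 0 1;-.01 -.2 0 0 1;-.01 -.2 0 0 1;-.01 -.15 0 0 1;-.01 -.15 0 0 1;-.01 -.15 0 0 1;0 -.1 0 0 1;0 -.1 0 0 1;0 0 0 0 1'
```

```text
clock: 10.72
eef_pos: [565.5, -23.5, 25.3]
eef_rot: [-3.141, 0.003, -0.046]
wrist_force: [-0.9, 0.5, -0.1]
finger_gap: 0.5
finger_force: 0.0
clock: 11.47
eef_pos: [564.1, -73.8, 27.1]
eef_rot: [3.141, -0.0, -0.046]
wrist_force: [0.5, 0.6, -0.4]
finger_gap: 0.5
finger_force: 0.0
```

```bash
python3 -m handwheel '0 -.06 0 0 1;0 -.06 0 0 1;0 0 0 0 1';python3 -m handwheel '0 -.04 0 0 1;0 -.04 0 0 1;0 0 0 0 1';python3 -m handwheel '0 -.04 0 0 1;0 0 0 0 1'
```

```text
clock: 11.72
eef_pos: [564.1, -78.1, 27.0]
eef_rot: [3.142, 0.0, -0.046]
wrist_force: [0.3, -0.0, -1.0]
finger_gap: 0.1
finger_force: 0.0
clock: 11.97
eef_pos: [564.1, -81.3, 27.0]
eef_rot: [3.142, 0.0, -0.046]
wrist_force: [-0.1, 0.0, -0.4]
finger_gap: 0.4
finger_force: 0.0
clock: 12.13
eef_pos: [564.1, -82.8, 27.0]
eef_rot: [3.142, 0.0, -0.046]
wrist_force: [0.3, -0.1, 0.4]
finger_gap: 0.3
finger_force: 0.0
```

```bash
python3 -m handwheel '0 -.04 0 0 1;0 -.03 0 0 1;0 0 0 0 1';python3 -m handwheel '0 -.04 0 0 1;0 -.03 0 0 1;0 0 0 0 1'; python3 - <<'E'
from h import *
p,d=camera("scene");cv2.imwrite("pics/s5.png",cv2.resize(p[150:290,180:340,::-1],None,fx=3,fy=3))
E
```

```text
clock: 12.38
eef_pos: [564.1, -84.4, 27.1]
eef_rot: [-3.14, 0.0, -0.046]
wrist_force: [0.1, 9.5, 1.1]
finger_gap: 1.1
finger_force: 4.7
clock: 12.63
eef_pos: [564.0, -84.5, 27.1]
eef_rot: [-3.136, 0.001, -0.045]
wrist_force: [-0.2, 30.4, 4.5]
finger_gap: -0.1
finger_force: 14.8
```

View pics/s5.png

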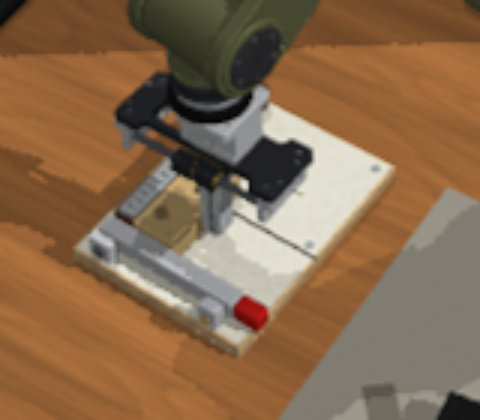

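The brick is now against the fence at (165,222), hard up against the bar. The reading of 30 N confirms contact. I'll back off, rise, and come over the brick.

```bash
python3 -m handwheel '0 .15 0 0 1;0 .1 0 0 1;0 0 .5 0 1;0 0 .5 0 1;.03 -.3 0 0 1;.03 -.3 0 0 1;.02 -.3 0 0 1;0 0 0 0 1';python3 - <<'E'
from h import *
p,d=camera("scene");cv2.imwrite("pics/s6.png",cv2.resize(p[150:290,180:340,::-1],None,fx=4,fy=4))
E
```

```text
clock: 13.35
eef_pos: [566.9, -116.8, 66.0]
eef_rot: [3.141, 0.001, -0.048]
wrist_force: [0.7, -0.2, 0.4]
finger_gap: 0.6
finger_force: 0.0
```

View pics/s6.png

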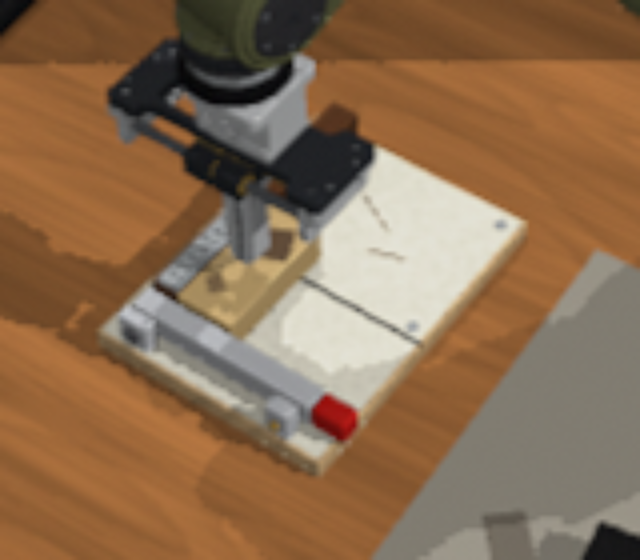

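Fingers are over the brick, which lies along the fence (top at about (250,265)). Next I press down.

```bash
python3 -m handwheel '.03 .04 -.2 0 1;0 0 -.12 0 1;0 0 -.05 0 1;0 0 0 0 1';python3 -m handwheel '0 0 -.03 0 1;0 0 0 0 1';python3 -m handwheel '0 0 -.03 0 1;0 0 0 0 1'
```

```text
clock: 13.73
eef_pos: [568.0, -112.1, 51.1]
eef_rot: [-3.141, 0.002, -0.045]
wrist_force: [-0.1, 0.5, -0.9]
finger_gap: 0.9
finger_force: 0.0
clock: 13.9
eef_pos: [568.5, -112.5, 50.9]
eef_rot: [3.142, 0.0, -0.045]
wrist_force: [-0.7, 0.3, 0.4]
finger_gap: 0.3
finger_force: 0.0
clock: 14.07
eef_pos: [568.8, -112.6, 50.3]
eef_rot: [3.142, -0.001, -0.046]
wrist_force: [-0.1, 0.6, 2.2]
finger_gap: 0.5
finger_force: 1.4
```

```bash
python3 -m handwheel '0 0 -.03 0 1;0 0 0 0 1';python3 -m handwheel '.04 0 0 0 1;.03 0 0 0 1;0 0 0 0 1';python3 -m handwheel '0 -.04 -.02 0 1;0 -.04 -.02 0 1;0 0 0 0 1'
```

```text
clock: 14.23
eef_pos: [568.9, -112.6, 50.2]
eef_rot: [3.141, -0.001, -0.046]
wrist_force: [-5.9, 2.9, 14.8]
finger_gap: 0.4
finger_force: 7.9
clock: 14.48
eef_pos: [571.4, -112.9, 50.2]
eef_rot: [3.141, -0.0, -0.046]
wrist_force: [-8.9, 0.1, 17.6]
finger_gap: 0.4
finger_force: 8.7
clock: 14.73
eef_pos: [572.7, -115.1, 50.1]
eef_rot: [-3.141, -0.004, -0.046]
wrist_force: [-7.2, 9.7, 28.6]
finger_gap: 0.3
finger_force: 14.2
```

```bash
python3 -m handwheel '0 -.04 0 0 1;0 0 0 0 1';python3 -m handwheel '0 -.03 0 0 1;0 0 0 0 1';python3 -m handwheel '0 0 0 0 1;0 0 0 0 1;0 0 0 0 1'
```

```text
clock: 14.9
eef_pos: [573.0, -116.6, 50.1]
eef_rot: [-3.141, -0.005, -0.045]
wrist_force: [-2.5, 10.0, 26.0]
finger_gap: 0.6
finger_force: 13.1
clock: 15.07
eef_pos: [573.3, -117.8, 50.1]
eef_rot: [-3.141, -0.005, -0.045]
wrist_force: [-1.5, 10.7, 25.3]
finger_gap: 0.4
finger_force: 12.5
clock: 15.32
eef_pos: [573.3, -117.8, 50.1]
eef_rot: [-3.141, -0.005, -0.045]
wrist_force: [-2.7, 10.1, 25.0]
finger_gap: 0.0
finger_force: 12.5
```

```bash
python3 -m handwheel '0 -.03 -.015 0 1;0 -.03 -.01 0 1;0 0 0 0 1';python3 -m handwheel '0 -.02 0 0 1;0 0 0 0 1;0 0 0 0 1;0 0 0 0 1'; python3 - <<'E'
from h import *
s=read_state();print(s["wrist_force"],s["eef_pos"])
p,d=camera("scene");np.save("pics/s7d.npy",d);cv2.imwrite("pics/s7full.png",p[:,:,::-1]);cv2.imwrite("pics/s7.png",cv2.resize(p[180:260,200:310,::-1],None,fx=6,fy=6,interpolation=2))
# predicted pixels of brick edges in fence frame
O=np.array([530.6,-140.1]);ex=np.array([-.0463,-.9989]);ey=np.array([.9989,-.0463])
i=camera_info("scene");K=np.array(i["intrinsics"]);Ti=np.linalg.inv(np.array(i["world_from_camera"]))
for f in[(0,85,50),(-48,85,50),(-48,85,43),(-48,-25,50),(-48,-25,18),(0,-25,50),(-110,85,43),(-155,0,18),(-48,85,18)]:
    w=np.r_[O+f[0]*ex+f[1]*ey,f[2],1];c=K@(Ti@w)[:3];uv=c[:2]/c[2];print(f,((uv-[200,180]+.5)*6-.5).round(0))
E
```

```text
clock: 15.57
eef_pos: [573.8, -120.0, 50.1]
eef_rot: [-3.141, -0.007, -0.045]
wrist_force: [-2.8, 12.5, 32.4]
finger_gap: 0.8
finger_force: 16.3
clock: 15.9
eef_pos: [574.0, -120.8, 50.1]
eef_rot: [-3.141, -0.007, -0.045]
wrist_force: [-2.6, 13.0, 32.5]
finger_gap: 0.4
finger_force: 15.9
[-2.59192902 12.99301349 32.5269338 ] [ 573.96303992 -120.80050097   50.0660323 ]
(0, 85, 50) [150. 263.]
(-48, 85, 50) [230. 310.]
(-48, 85, 43) [231. 319.]
(-48, -25, 50) [369. 165.]
(-48, -25, 18) [370. 207.]
(0, -25, 50) [291. 123.]
(-110, 85, 43) [336. 380.]
(-155, 0, 18) [519. 338.]
(-48, 85, 18) [233. 351.]
```

View pics/s7.png

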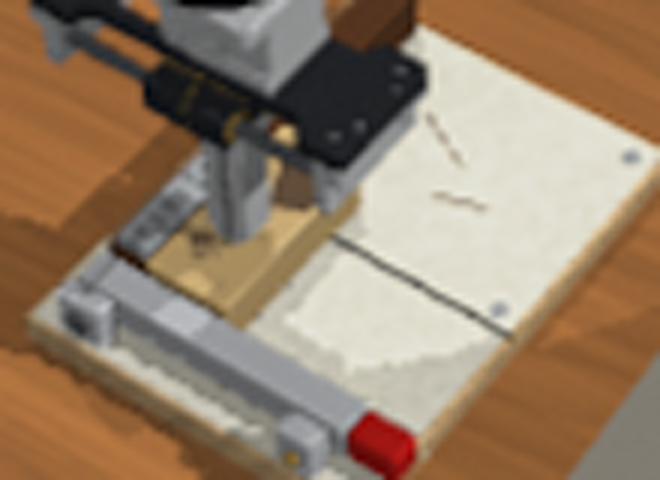

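The crop shows the brick against the bar and the fence. Its outer lower edge meets the slot line at (333,238), and its free end is at about (360,205). Once I allow for the 1 px camera offset that the slot end also shows, both match the prediction. The forces are steady at 32 N down and 13 N toward the fence, so I'm handing in.

```bash
python3 -c "from cell import *; print(sign_off())"
```

```text
the job is handed in; nothing more can be done
None
```

I handed the job in with the keeper bar shut and the brick on the bed against the fence and bar, held at about 32 N down and 13 N toward the fence; the result did not come back, so I can't say whether it passed.

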